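# Issue one set of sample tubes from the lever dispenser

## Task

Issue one set of three sample tubes from the dispenser with the larger tubes: with your fingertips press the black pad of its rocking lever all the way down, so that the gate at the lever's other end lifts, and keep it down until the three front tubes have rolled into the tray. Then let the lever come all the way back up, so that the gate shuts and the last two tubes roll down behind it and stay there. The tubes are clean: do not touch or lift them, and leave the other dispenser, the bottles and the pen alone.

Things in the scene. Friction and masses are not known exactly. Their poses are not given: they have to be found in the camera images.
- wide: the larger of two fixed gravity-feed tube dispensers, grey sheet metal with clear sides, 257 mm long (x), 108 mm wide (y). Origin: centre of its underside, on the table; +x from the catch tray (front) to the pad end (back), z up. A lane sloping 12 degrees down to the front holds five capped amber tubes, 25 x 92 mm, lying crosswise
- wide_tray (a point): middle of the floor of the wide dispenser's open catch tray, which lies in front of its lane, x = -126 to -37 mm in the dispenser's frame, with walls 26 mm high
- wide_axle (a point): axle (along y) of the wide dispenser's aluminium rocking lever, 18 mm wide, which lies over the middle of the lane; x = 14, z = 64 mm in the dispenser's frame, between two steel bearing plates that stand to z = 73 mm
- wide_gate (a point): lower edge of the gate plate on the front end of the wide dispenser's lever, at x = -15 mm when shut; moves with the lever. Lever up: gate down, the tubes wait behind it. Lever down: gate up, the first three tubes roll out to the tray while a finger under the lever holds back the other two; these roll to the gate when the lever comes up again
- wide_pad (a point): middle of the top of the black finger pad (34 mm along x, 38 mm wide) on the back end of the wide dispenser's lever; moves with it. In the dispenser's frame, lever up: x = 88, y = 0, z = 121 mm, tilted up to the back by 33 degrees; lever fully down: x = 103, z = 91 mm, tilted 12 degrees. Nothing stands above it
- wide_lever (a joint): angle of the wide dispenser's lever, rad: 0 up (gate shut), 0.36 fully down on its stop (gate open). The gate clears the tubes from about 0.29; the third tube is in the tray within about 1.5 s. A spring brings it back up: about 3 N at the pad to start, 6 N to hold it down
- narrow: the smaller of two fixed gravity-feed tube dispensers, grey sheet metal with clear sides, 218 mm long (x), 72 mm wide (y). Origin: centre of its underside, on the table; +x from the catch tray (front) to the pad end (back), z up. A lane sloping 12 degrees down to the front holds five capped amber tubes, 20 x 56 mm, lying crosswise; built like the other
- narrow_pad (a point): middle of the top of the black finger pad (34 mm along x, 38 mm wide) on the back end of the narrow dispenser's lever; moves with it. In the dispenser's frame, lever up: x = 72, y = 0, z = 105 mm, tilted up to the back by 33 degrees; lever fully down: x = 85, z = 81 mm, tilted 12 degrees. Nothing stands above it
- narrow_lever (a joint): angle of the narrow dispenser's lever, rad: 0 up (gate shut), 0.36 fully down on its stop (gate open). The gate clears the tubes from about 0.29; the third tube is in the tray within about 1.5 s. A spring brings it back up: about 4 N at the pad to start, 7 N to hold it down
- wide_tube1: first (next to the gate) tube in the wide dispenser's lane, amber with a white screw cap, 25 mm across, 92 mm long, loose; origin at its middle on its axis, its y along the tube to the cap; at the start at x = -5, z = 34 mm in the dispenser's frame
- wide_tube2: second tube in the wide dispenser's lane, amber with a white screw cap, 25 mm across, 92 mm long, loose; origin at its middle on its axis, its y along the tube to the cap; at the start at x = 20, z = 39 mm in the dispenser's frame
- wide_tube3: third tube in the wide dispenser's lane, amber with a white screw cap, 25 mm across, 92 mm long, loose; origin at its middle on its axis, its y along the tube to the cap; at the start at x = 44, z = 45 mm in the dispenser's frame
- wide_tube4: fourth tube in the wide dispenser's lane, amber with a white screw cap, 25 mm across, 92 mm long, loose; origin at its middle on its axis, its y along the tube to the cap; at the start at x = 69, z = 50 mm in the dispenser's frame
- wide_tube5: fifth (farthest up the lane) tube in the wide dispenser's lane, amber with a white screw cap, 25 mm across, 92 mm long, loose; origin at its middle on its axis, its y along the tube to the cap; at the start at x = 94, z = 55 mm in the dispenser's frame
- narrow_tube1: first (next to the gate) tube in the narrow dispenser's lane, amber with a white screw cap, 20 mm across, 56 mm long, loose; origin at its middle on its axis, its y along the tube to the cap; at the start at x = -2, z = 31 mm in the dispenser's frame
- narrow_tube2: second tube in the narrow dispenser's lane, amber with a white screw cap, 20 mm across, 56 mm long, loose; origin at its middle on its axis, its y along the tube to the cap; at the start at x = 18, z = 35 mm in the dispenser's frame
- narrow_tube3: third tube in the narrow dispenser's lane, amber with a white screw cap, 20 mm across, 56 mm long, loose; origin at its middle on its axis, its y along the tube to the cap; at the start at x = 37, z = 39 mm in the dispenser's frame
- narrow_tube4: fourth tube in the narrow dispenser's lane, amber with a white screw cap, 20 mm across, 56 mm long, loose; origin at its middle on its axis, its y along the tube to the cap; at the start at x = 57, z = 44 mm in the dispenser's frame
- narrow_tube5: fifth (farthest up the lane) tube in the narrow dispenser's lane, amber with a white screw cap, 20 mm across, 56 mm long, loose; origin at its middle on its axis, its y along the tube to the cap; at the start at x = 77, z = 48 mm in the dispenser's frame
- dropper_bottle: small amber bottle with black cap, 38 mm across, 72 mm tall, loose, standing behind the dispensers; origin: centre of its underside. Leave alone
- wash_bottle: whitish translucent bottle with a white cap, 60 mm across, 160 mm tall, loose, standing at the left; origin: centre of its underside. Leave alone
- pen: ball pen, 135 mm long, 11 mm thick, loose, lying at the right; origin under its middle, x along it. Leave alone
There are look-alikes about, which are no part of the job. Leave any purple or turquoise look-alike of the wide_tube3 alone.

How it is judged (in metres and radians):
On the way:
1. the larger dispenser's lever is held down (beyond 0.25 rad) with the three front tubes in the tray (value of joint wide_lever above 0.25 rad and x of wide_tube1 in the frame of wide between -0.125 and -0.05 m and x of wide_tube2 in the frame of wide between -0.125 and -0.05 m and x of wide_tube3 in the frame of wide between -0.125 and -0.05 m and z of each of wide_tube1, wide_tube2, wide_tube3 in the frame of wide below 0.03 m), for 0.1 s.
At the end, for the whole second after the job is handed in: The larger dispenser's lever is back up (within 0.04 rad), its first three tubes lie at rest in the catch tray, its other two lie at rest in the lane behind the shut gate, rolled down to it (within about 12 mm), and the other dispenser's lever is up (value of joint each of wide_lever, narrow_lever below 0.04 rad and x of wide_tube1 in the frame of wide between -0.125 and -0.05 m and x of wide_tube2 in the frame of wide between -0.125 and -0.05 m and x of wide_tube3 in the frame of wide between -0.125 and -0.05 m and z of each of wide_tube1, wide_tube2, wide_tube3 in the frame of wide below 0.03 m and x of wide_tube4 in the frame of wide between -0.012 and 0.01 m and x of wide_tube5 in the frame of wide between -0.012 and 0.036 m and linear speed of each of wide_tube1, wide_tube2, wide_tube3, wide_tube4, wide_tube5 below 0.03 m/s); the robot touches nothing.
It fails at once if a tube is touched by the robot (more than 0.5 N) (contact force between any of the fingers, the arm and wide_tube1 above 0.5 N or contact force between any of the fingers, the arm and wide_tube2 above 0.5 N or contact force between any of the fingers, the arm and wide_tube3 above 0.5 N or contact force between any of the fingers, the arm and wide_tube4 above 0.5 N or contact force between any of the fingers, the arm and wide_tube5 above 0.5 N or contact force between any of the fingers, the arm and narrow_tube1 above 0.5 N or contact force between any of the fingers, the arm and narrow_tube2 above 0.5 N or contact force between any of the fingers, the arm and narrow_tube3 above 0.5 N or contact force between any of the fingers, the arm and narrow_tube4 above 0.5 N or contact force between any of the fingers, the arm and narrow_tube5 above 0.5 N).
It fails at once if a tube is lifted out of its dispenser (its middle above 90 mm) (height (world z) of any of wide_tube1, wide_tube2, wide_tube3, wide_tube4, wide_tube5, narrow_tube1, narrow_tube2, narrow_tube3, narrow_tube4, narrow_tube5 above 0.09 m).
It fails at once if the other dispenser's lever is pressed (beyond 0.1 rad) (value of joint narrow_lever above 0.1 rad).
It fails at once if a bottle or the pen is moved by more than 30 mm, or a bottle tipped (distance of any of dropper_bottle, wash_bottle, pen from where it was at the start of the episode above 0.03 m or angle between any of dropper_bottle, wash_bottle's own z axis and vertical above 0.5 rad).
It also fails if it takes over 34 s, if anything falls off the work surface, if the arm or the gripper's body presses on something with over 40 N, if the wrist force passes 120 N, or if a joint passes its speed limit or range.

## Robot

A 7-joint arm with a two-finger parallel gripper is mounted at the origin on the work surface. World frame = base frame: x ahead of the robot, y to its left, z up, the work surface at z = 0. Lengths are in m, angles in degrees, forces in N, time in s.
With the tool pointing down it reaches from about 0.4 to 0.875 m from the base axis. Payload 6.5 kg.
Tool frame: the origin (TCP) lies midway between the tips of the shut fingers; the grasp point (between the pads) lies 19 mm behind it; z points along the fingers, y is the line along which they close (so a half turn about z gives the same grasp; the last joint's range is limited). The gripper opens to 85 mm and grips with 20 to 120 N. Pads are 22 mm wide; open, the fingers measure 114 mm over their backs; the gripper's body (76 mm by 85 mm) begins 54 mm behind the grasp point. The pads swing forward as they close: fully open they stand 13 mm farther back than shut.
Start: joints at [65.764, 30.733, -0.252, 88.115, 0.149, 61.152, -4.079], TCP at [0.227, -0.609, 0.209] pointing down, gripper open.
Joint ranges: [-154.64, 154.64], [-21.42, 123.67], [-72.66, 72.17], [13.99, 137.28], [-74.86, 254.86], [10.95, 109.41], [-158.01, 158.01]. Speed limits (degrees/s): [136.94, 136.94, 180, 180, 180, 180, 180].

## Interface

Orientations are given as a 3x3 rotation matrix whose columns are the frame's x, y, z axes.
In Python, from station import get_state, capture, finish_job, masks_of, landmark_of gives the robot as it stands.
- The arm moves only by the tool send_rows, never from a script. Its argument "plan" is a list of rows, each a list of 2 entries, a list of its own where there are three numbers: the shift along the tool's x, y, z in m, then the turn, a rotation vector about the tool's x, y, z in degrees. In form: [[[x, y, z], [wx, wy, wz]], ...]. A call has 1 to 8 rows; each row shifts and turns the commanded pose from where the row before left it, along the tool's axes as they then stand; what a row does not reach is not made up. A row lasts 1/8 s, in which the tool goes at most 62.5 mm and 10.7 degrees, less where a joint would pass 70% of its speed; a pose out of reach is approached as far as the arm can. A call is refused whole if a number of a shift passes 0.0625 or a number of a turn 10.7, either way. A call with a gripper value outside its range is refused whole. "gripper" is the opening in per cent of the stroke, from 0 (shut) to 100 (fully open), set as the call begins (left out, the last holds). The fingers move at their own pace and stop on an object; the grip force is fixed at half the most. Time passes only in rows, so rows that do not move let the fingers close. It gives the time, the measured TCP pose, the force, the opening and the grip force at its end, in the units of the state.
- get_state(): the state, without advancing time (a new reading comes with each control period).
- capture(name): name is "scene" or "top"; returns a dict with "frame" (400x640x3 uint8, blue, green, red), "K" (3x3 intrinsics, pixels), "R" (3x3) and "t" (3): a world point X has camera coordinates R X + t. Camera axes: x right, y down, z forward; pixel columns grow to the right and rows downward; lengths in m; the calibration is good to about 2 mm. A picture is of the moment at which its call begins. There is no depth.
- finish_job(): hands the job in; it is judged then, once.
Trained networks look in a picture, given as the dict that the camera call returned (one of the last four; its "shot" number tells which), for a name from the list of things; names that differ only in an ending like _2 or _b are one class to them, and where a whole thing is asked for, a point or a joint stands for the part that bears it (a point fixed in the world has none). Each returns a list of dicts, best first, with "conf" (0 to 1); they miss things now and then, are a little off and sometimes report something else, mostly with a low value. They report only what shows in the picture. A call takes as long as a camera call. They do not tell look-alikes from the thing itself.
- masks_of(query, picture): "region" (400x640 bool, what is visible of it) and "box" ([left, top, width, height] in pixels, round what is visible of it).
- landmark_of(query, picture): "position" ([row, column] in pixels: a listed point, or the origin of a listed thing).
The state is a dict: "time_s": time; "q": joint angles; "joint_vel": joint speeds; "tau": joint torques, N m; "ee_pos": TCP position; "ee_rot": TCP orientation; "wrist_force": force on the tool from outside, world axes, zero at the start; "ft_torque": the same for the moment, N m; "finger_gap": finger opening in m; "grasp_force": force on a finger pad.
Only numpy, scipy, OpenCV 4.12 (cv2) and the standard library are available. Lean on these libraries where they do the work, as an engineer would, in place of code of your own. Each camera call takes 0.05 s, during which the arm holds its last target. There are 200 camera calls.

## Working session

There is one attempt and no reset: what is moved stays moved. The work goes in short steps, Python scripts to look and compute and a tool call to move; the robot and the scene stay as the last step left them, time stands still between calls to the robot, and variables do not carry over. Pictures are saved under pics/ and viewed, at most 10 in all, crops included, and the job is handed in when it is done.

Besides the shell and the picture viewer there is one more tool, called after "Request:" as a command line: name --argument value ..., lists and objects as JSON in quotes. send_rows: Moves the arm, as the interface text tells. Its arguments: {"type":"object","properties":{"plan":{"type":"array"},"gripper":{"type":"number"}},"required":["plan"]}

```bash
mkdir -p pics; cat > h.py <<'E'
import numpy as np, cv2
from station import *
def ray(p,px):
    K,R,t=np.array(p['K']),np.array(p['R']),np.array(p['t'])
    d=R.T@np.linalg.inv(K)@np.array([px[1],px[0],1.]); return -R.T@t,d
def onz(p,px,z):
    c,d=ray(p,px); return c+d*(z-c[2])/d[2]
def tri(ps,pxs):
    A=np.zeros((3,3));b=np.zeros(3)
    for p,x in zip(ps,pxs):
        c,d=ray(p,x); d=d/np.linalg.norm(d); M=np.eye(3)-np.outer(d,d); A+=M;b+=M@c
    return np.linalg.solve(A,b)
def proj(p,X):
    v=np.array(p['K'])@(np.array(p['R'])@X+np.array(p['t'])); return v[:2]/v[2]
E
python3 - <<'E'
from h import *
np.set_printoptions(precision=4,suppress=True)
s=capture('scene');t=capture('top')
cv2.imwrite('pics/s.png',s['frame']);cv2.imwrite('pics/t.png',t['frame'])
for q in ['wide','wide_tray','wide_axle','wide_gate','wide_pad','narrow','narrow_pad','dropper_bottle','wash_bottle','wide_tube1','wide_tube5']:
    a=landmark_of(q,s);b=landmark_of(q,t)
    print(q,[(x['position'],round(x['conf'],2)) for x in a[:2]],[(x['position'],round(x['conf'],2)) for x in b[:2]], tri([s,t],[a[0]['position'],b[0]['position']]) if a and b else '')
st=get_state();print(st['time_s'],st['ee_pos'],st['ee_rot'],st['wrist_force'])
E
```

```text
wide [([160.5, 309.1], 0.94)] [([261.3, 253.8], 0.82)] [0.4219 0.159  0.002 ]
wide_tray [([149.0, 286.5], 0.66)] [([294.0, 250.0], 0.71), ([242.1, 365.9], 0.39)] [ 0.3367  0.1686 -0.0094]
wide_axle [([146.6, 309.8], 0.94)] [([256.6, 249.2], 0.55), ([221.0, 473.3], 0.44)] [0.4329 0.1588 0.0707]
wide_gate [([154.1, 302.0], 0.6)] [([271.6, 250.8], 0.73), ([247.3, 252.9], 0.39)] [0.3952 0.1649 0.008 ]
wide_pad [([146.1, 335.6], 0.95)] [([228.7, 245.8], 0.76), ([252.2, 247.9], 0.68)] [0.5038 0.1664 0.107 ]
narrow [([236.8, 253.8], 0.78)] [([252.4, 365.5], 0.92), ([239.0, 357.9], 0.58)] [ 0.442  -0.1273  0.0037]
narrow_pad [([223.4, 274.9], 0.94), ([153.1, 306.7], 0.46)] [([221.3, 364.8], 0.65)] [ 0.5153 -0.1132  0.1147]
dropper_bottle [([232.8, 401.1], 0.56)] [([135.0, 278.3], 0.71), ([221.3, 358.1], 0.58)] [ 0.7547  0.0952 -0.011 ]
wash_bottle [([224.9, 274.0], 0.73), ([134.2, 400.3], 0.6)] [([196.5, 157.2], 0.65), ([229.3, 358.8], 0.15)] [0.5334 0.1089 0.1657]
wide_tube1 [([166.5, 335.1], 0.79), ([196.9, 289.5], 0.63)] [([236.4, 251.1], 0.78), ([226.2, 251.0], 0.73)] [0.4924 0.1711 0.0067]
wide_tube5 [([166.5, 335.1], 0.79), ([196.9, 289.5], 0.63)] [([236.4, 251.1], 0.78), ([226.2, 251.0], 0.73)] [0.4924 0.1711 0.0067]
1.2 [ 0.227  -0.6091  0.2087] [[ 0.937   0.3493 -0.    ]
 [ 0.3493 -0.937  -0.    ]
 [-0.      0.     -1.    ]] [ 0.7635 -0.4044  0.0826]
```

View pics/s.png

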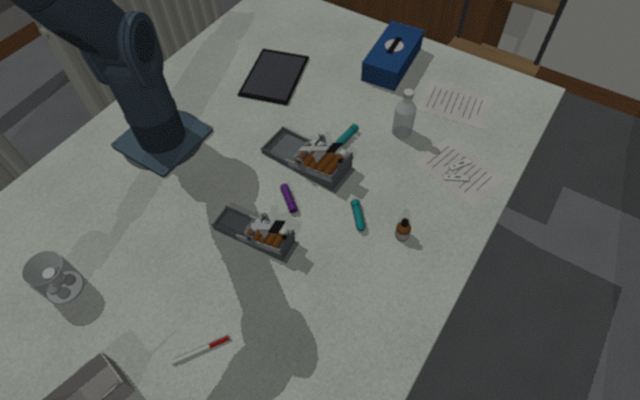

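View pics/t.png

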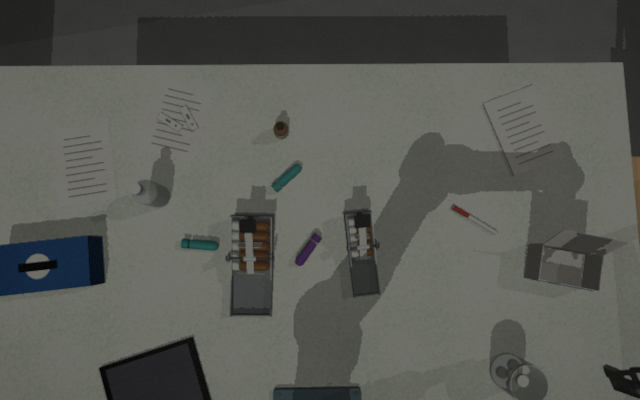

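The wide dispenser is near scene (308,160) and top (252,263). Its tray faces the robot and its pad is near top (248,226). Next I fit its planar pose from the landmarks and overlay the result.

```bash
python3 - <<'E'
from h import *
from scipy.optimize import least_squares
np.set_printoptions(precision=4,suppress=True)
s=capture('scene');t=capture('top')
P={'wide':(0,0,0),'wide_tray':(-.0815,0,.003),'wide_axle':(.014,0,.064),'wide_pad':(.088,0,.121),'wide_gate':(-.015,0,.022)}
obs=[]
for q in P:
    for p in (s,t):
        for x in landmark_of(q,p)[:1]: obs.append((q,p,np.array(x['position'])[::-1]))
def W(v,l):
    c,sn=np.cos(v[2]),np.sin(v[2]); return np.array([v[0]+c*l[0]-sn*l[1],v[1]+sn*l[0]+c*l[1],l[2]])
f=lambda v:np.concatenate([proj(p,W(v,P[q]))-x for q,p,x in obs])
r=least_squares(f,[.42,.16,0],loss='soft_l1'); v=r.x
print(v[:2],np.degrees(v[2]))
for (q,p,x),e in zip(obs,f(v).reshape(-1,2)): print(q,'s' if p is s else 't',e)
out=[]
for p,(x0,y0,w,h) in ((s,(250,110,120,90)),(t,(200,195,100,130))):
    k=5 if p is s else 4
    im=cv2.resize(p['frame'][y0:y0+h,x0:x0+w],None,fx=k,fy=k,interpolation=cv2.INTER_CUBIC)
    pts=lambda L:np.array([((proj(p,W(v,l))-(x0,y0)+.5)*k) for l in L]).astype(int)
    for z in (0,): cv2.polylines(im,[pts([(a*.1285,b*.054,z) for a,b in((1,1),(1,-1),(-1,-1),(-1,1))])],1,(0,255,0),1)
    a=np.radians(33);cx,cz=np.cos(a)*.017,np.sin(a)*.017
    cv2.polylines(im,[pts([(.088-cx,.019,.121-cz),(.088-cx,-.019,.121-cz),(.088+cx,-.019,.121+cz),(.088+cx,.019,.121+cz)])],1,(0,0,255),1)
    out.append(im)
H=600
im=[cv2.copyMakeBorder(i,0,max(0,520-i.shape[0]),0,0,cv2.BORDER_CONSTANT) for i in out]
o=np.hstack(im);o=cv2.resize(o,None,fx=min(1,800/o.shape[1]),fy=min(1,800/o.shape[1]));cv2.imwrite('pics/o.png',o)
print(W(v,P['wide_pad']),W(v,(.103,0,.091)))
E
```

```text
[0.4203 0.1565] 0.17195689616370097
wide s [-0.2044 -3.197 ]
wide t [-1.6882 -2.8669]
wide_tray s [0.5418 1.9546]
wide_tray t [2.1976 1.3423]
wide_axle s [-2.8647  1.6056]
wide_axle t [-1.677   0.3087]
wide_pad s [-1.1808 -0.5369]
wide_pad t [ 1.0514 -3.2082]
wide_gate s [4.0651 0.2434]
wide_gate t [-0.5693  0.7259]
[0.5083 0.1567 0.121 ] [0.5233 0.1568 0.091 ]
```

View pics/o.png

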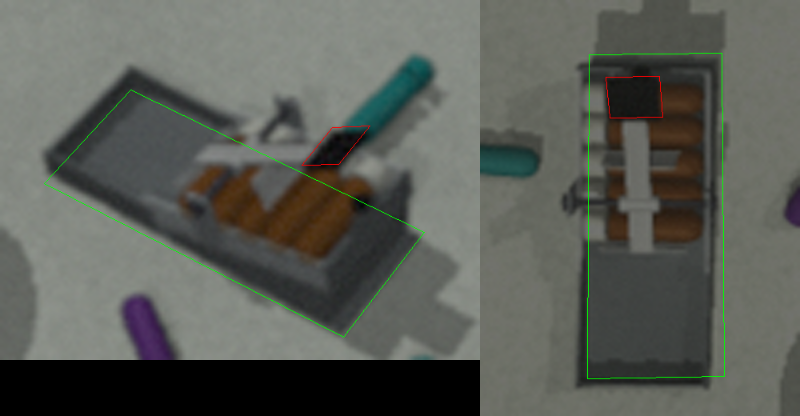

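The red pad outline sits on the black pad in both views (about x 0.508, y 0.157, z 0.121), so the target is usable. Next: shut the gripper, raise the tool and align it.

Request:
send_rows --plan '[[[0,0,-0.045],[0,0,10.2]],[[0,0,-0.045],[0,0,10.2]],[[0.045,-0.02,0],[0,0,0]],[[0.045,-0.02,0],[0,0,0]],[[0.045,-0.02,0],[0,0,0]],[[0.045,-0.02,0],[0,0,0]],[[0.045,-0.02,0],[0,0,0]],[[0.045,-0.02,0],[0,0,0]]]' --gripper 0

```text
time_s: 2.8
ee_pos: [0.4983, -0.4881, 0.2987]
ee_rot: [[1.0, 0.001, 0.0], [0.001, -1.0, -0.0], [0.0, 0.0, -1.0]]
wrist_force: [1.1, -1.1, 0.3]
finger_gap: -0.0003
grasp_force: 0.0
```

Request:
send_rows --plan '[[[0,-0.055,0],[0,0,0]],[[0,-0.055,0],[0,0,0]],[[0,-0.055,0],[0,0,0]],[[0,-0.055,0],[0,0,0]],[[0,-0.055,0],[0,0,0]],[[0,-0.055,0],[0,0,0]],[[0,-0.055,0],[0,0,0]],[[0,-0.055,0],[0,0,0]]]'

```text
time_s: 3.8
ee_pos: [0.4964, -0.0471, 0.299]
ee_rot: [[1.0, 0.001, 0.001], [0.001, -1.0, -0.0], [0.001, 0.0, -1.0]]
wrist_force: [1.0, -0.1, 0.6]
finger_gap: 0.0001
grasp_force: 0.0
```

Request:
send_rows --plan '[[[0.001,-0.05,0],[0,0,0]],[[0.001,-0.05,0],[0,0,0]],[[0.001,-0.05,0.01],[0,0,0]],[[0.001,-0.03,0.03],[0,0,0]],[[0.001,-0.025,0.03],[0,0,0]],[[0,0,0.045],[0,0,0]],[[0,0,0.03],[0,0,0]],[[0,0,0],[0,0,0]]]'

```text
time_s: 4.8
ee_pos: [0.4998, 0.1556, 0.152]
ee_rot: [[1.0, 0.001, -0.004], [0.001, -1.0, -0.001], [-0.004, 0.001, -1.0]]
wrist_force: [0.3, 0.7, 0.2]
finger_gap: 0.0001
grasp_force: 0.0
```

Now a look at how the tip lines up with the pad.

```bash
cat > look.py <<'E'
import sys
from h import *
s=capture('scene');t=capture('top')
a=cv2.resize(s['frame'][95:205,250:370],None,fx=3.5,fy=3.5,interpolation=cv2.INTER_CUBIC)
b=cv2.resize(t['frame'][200:310,200:300],None,fx=3.5,fy=3.5,interpolation=cv2.INTER_CUBIC)
cv2.imwrite(sys.argv[1],np.hstack([a,b])); print(get_state()['ee_pos'],get_state()['time_s'])
E
python3 look.py pics/a1.png
```

```text
[0.50207195 0.15638468 0.15465176] 4.9
```

View pics/a1.png

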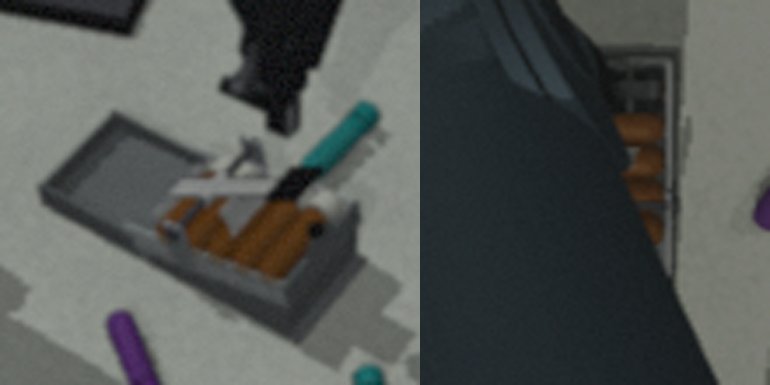

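The scene view shows the closed tip at (288,130), directly above the pad at (294,185), and the lane is undisturbed. I'll press along the pad's arc.

Request:
send_rows --plan '[[[0,0,0.012],[0,0,0]],[[0,0,0.01],[0,0,0]],[[0.002,0,0.006],[0,0,0]],[[0.003,0,0.006],[0,0,0]],[[0.003,0,0.006],[0,0,0]],[[0.003,0,0.006],[0,0,0]],[[0.002,0,0.006],[0,0,0]],[[0.002,0,0.006],[0,0,0]]]'

```text
time_s: 5.9
ee_pos: [0.5192, 0.1562, 0.0965]
ee_rot: [[1.0, 0.0, 0.005], [0.0, -1.0, 0.001], [0.005, -0.001, -1.0]]
wrist_force: [2.8, -0.7, 5.5]
finger_gap: -0.0
grasp_force: 1.8
```

Request:
send_rows --plan '[[[0,0,0.002],[0,0,0]],[[0,0,0.002],[0,0,0]],[[0,0,0.001],[0,0,0]],[[0,0,0],[0,0,0]]]'

```text
time_s: 6.4
ee_pos: [0.5165, 0.1564, 0.0908]
ee_rot: [[1.0, 0.001, 0.0], [0.001, -1.0, 0.0], [0.0, -0.0, -1.0]]
wrist_force: [1.4, -0.3, 3.6]
finger_gap: 0.0002
grasp_force: 1.8
```

Request:
send_rows --plan '[[[0,0,0.001],[0,0,0]],[[0,0,0.001],[0,0,0]],[[0,0,0],[0,0,0]]]'

```text
time_s: 6.78
ee_pos: [0.5165, 0.1563, 0.0888]
ee_rot: [[1.0, 0.001, 0.0], [0.001, -1.0, 0.0], [0.0, -0.0, -1.0]]
wrist_force: [1.1, -0.1, 4.6]
finger_gap: -0.0001
grasp_force: 1.9
```

```bash
python3 look.py pics/a2.png; python3 -c "
from station import *
s=get_state();print(s['wrist_force'],s['ft_torque'])"
```

```text
[0.51653773 0.15631971 0.08878821] 6.875
[0.9292077  0.77498866 4.82289538] [ 0.06155597 -0.35929135  0.05849031]
```

View pics/a2.png

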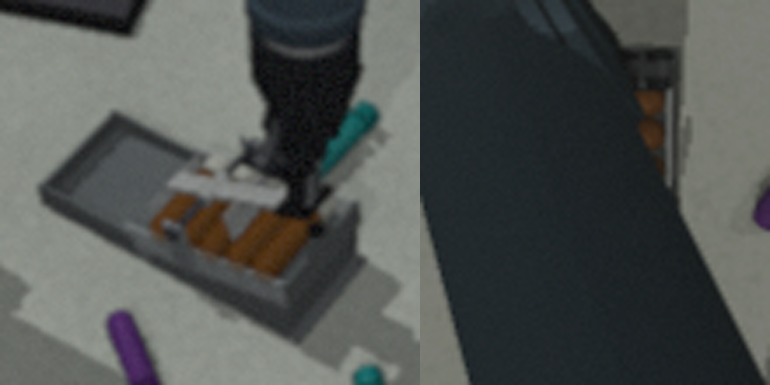

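The lever is lower and tube 1 has just reached the gate, but no tube has rolled out yet. The stop isn't reached at about 5 N, so I'll press further.

Request:
send_rows --plan '[[[0,0,0.0015],[0,0,0]],[[0,0,0.0015],[0,0,0]],[[0,0,0],[0,0,0]]]'

```text
time_s: 7.25
ee_pos: [0.5165, 0.1562, 0.0857]
ee_rot: [[1.0, 0.001, 0.0], [0.001, -1.0, 0.0], [0.0, -0.0, -1.0]]
wrist_force: [2.2, 0.5, 5.1]
finger_gap: 0.0002
grasp_force: 1.9
```

Request:
send_rows --plan '[[[0,0,0.0015],[0,0,0]],[[0,0,0.0015],[0,0,0]],[[0,0,0],[0,0,0]]]'

```text
time_s: 7.62
ee_pos: [0.5167, 0.1562, 0.0828]
ee_rot: [[1.0, 0.001, 0.0], [0.001, -1.0, 0.0], [0.0, -0.0, -1.0]]
wrist_force: [0.3, -0.3, 4.8]
finger_gap: 0.0
grasp_force: 2.0
```

```bash
python3 look.py pics/a3.png; python3 -c "
from station import *
s=get_state();print(s['wrist_force'],s['ft_torque'])"
```

```text
[0.51664824 0.15620404 0.08277767] 7.725
[ 1.59211905 -0.64873808  4.51878257] [ 0.08104644 -0.42295225 -0.09378171]
```

View pics/a3.png

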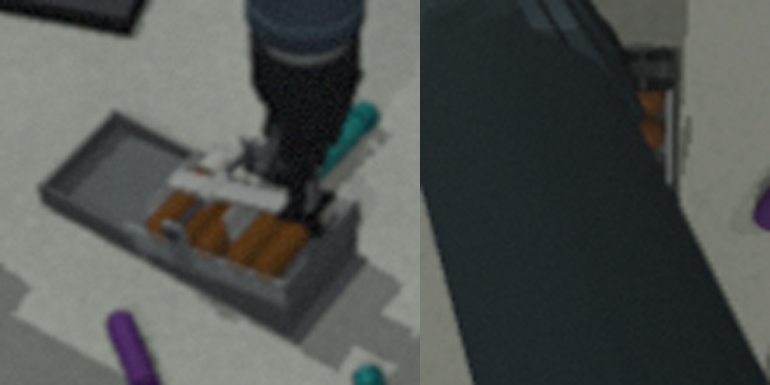

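The tip may be sitting at the front of the pad. I'll overlay the predicted pad positions and the TCP on an enlarged view.

```bash
python3 - <<'E'
from h import *
p=capture('scene'); x0,y0,w,h,k=285,110,80,60,10
raw=cv2.resize(p['frame'][y0:y0+h,x0:x0+w],None,fx=k,fy=k,interpolation=cv2.INTER_CUBIC)
im=np.clip(raw.astype(float)*1.8,0,255).astype(np.uint8)
o=np.array([.4203,.1565,0])
def pad(th):
    L=[]
    for u,yy in((-.017,.019),(-.017,-.019),(.017,-.019),(.017,.019)):
        a=np.radians(33); v=np.array([.074+u*np.cos(a),.057+u*np.sin(a)])
        c,s=np.cos(th),np.sin(th); v=np.array([c*v[0]+s*v[1],-s*v[0]+c*v[1]])
        L.append(o+[.014+v[0],yy,.064+v[1]])
    return L
pts=lambda L:((np.array([proj(p,np.array(l)) for l in L])-(x0,y0)+.5)*k).astype(int)
cv2.polylines(im,[pts(pad(.36))],1,(0,0,255),1)
cv2.polylines(im,[pts(pad(.2))],1,(255,0,255),1)
e=np.array(get_state()['ee_pos'])
cv2.polylines(im,[pts([e+[a*.011,b*.011,0] for a,b in((1,1),(1,-1),(-1,-1),(-1,1))])],1,(0,255,0),1)
cv2.imwrite('pics/z.png',im)
E
```

```text
(no output)
```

View pics/z.png

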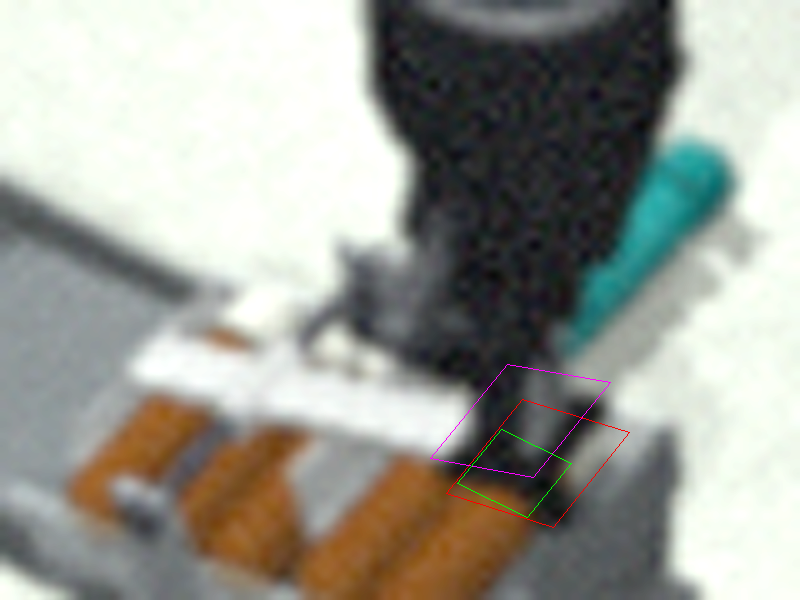

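The visible pad looks to be around 0.25 rad, so the tip is probably off the pad's middle. I'll re-measure the pad from the clean first pictures by segmenting its black patch and triangulating.

```bash
python3 - <<'E'
from h import *
from scipy.optimize import least_squares
np.set_printoptions(precision=4,suppress=True)
S=capture('scene');T=capture('top')
s=cv2.imread('pics/s.png');t=cv2.imread('pics/t.png')
C=[]
for im,(x0,x1,y0,y1) in ((s,(322,352,132,160)),(t,(236,262,210,240))):
    g=im[y0:y1,x0:x1].max(2); print(g[::2,::2])
    n,l,st,c=cv2.connectedComponentsWithStats((g<48).astype(np.uint8))
    i=1+np.argmax(st[1:,4]);print(st[i],c[i]+[x0,y0]);C.append((c[i]+[x0,y0])[::-1])
print(tri([S,T],C), onz(S,C[0],.121),onz(T,C[1],.121))
for X in ([.5083,.1567,.121],): print(proj(S,np.array(X)),proj(T,np.array(X)))
E
```

```text
[[144 142 128 132 132 140 137 139 141 138 138 119  97  95  86]
 [105 125 129 128 133 138 139 137 138 138 114  98  96  87  74]
 [ 67  93 128 130 131 140 141 141 134 112  97  97  86  74  64]
 [ 55  74 121 130 128 140 141 138 113  98  94  85  72  64  80]
 [ 67  62 117 126 125 131 137 115  98  94  86  72  63  78  91]
 [108  88 106 126 126 111  93  68  68  58  62  61  77  92  98]
 [105  87 103 128 115  50   7  21  21  20  49  77  90  99 106]
 [113 110 113 107  49  20  22  23  20  57  83  88  90  95 123]
 [126 129 124  73  23  26  23  17  71 103 106  93  97 125 124]
 [101 101  71  23  17  14  19  68 110 117 141 130 118 127 126]
 [ 87  89  50  38  49  50  48 100 114 140 142 132 110 105 103]
 [ 94  76  65  74  84  79  74  76  86  89 113 114  99  89  67]
 [ 75  64  70  81  81  72  67  77  84  80  81  92  79  71  53]
 [ 61  70  82  81  73  64  70  83  66  47  52  62  67  53  49]]
[ 4 11 17 10 84] [333.7857 147.1786]
[[ 85  84  84  82  82  81  82  81  83  83  83  84  83]
 [ 73  72  73  69  66  63  66  73  74  73  75  74  73]
 [ 44  45  44  44  45  44  49  47  47  49  47  47  48]
 [ 63  62  62  63  51  40  29  23  28  36  36  41  54]
 [ 45  44  56  47  47  45  23  26  26  47  46  46  50]
 [ 51  42  26  19  24  24  24  21  25  24  44  43  43]
 [ 88  73  25  26  23  25  26  26  27  24  42  48  48]
 [110  93  24  26  24  23  24  24  25  24  52  60  59]
 [113  96  23  20  22  22  24  23  21  21  54  72  72]
 [114  98  23  24  26  26  24  26  24  22  54  71  72]
 [ 79  74  22  24  22  22  25  23  22  24  41  51  53]
 [ 86  80  38  29  34  47  48  48  31  29  41  48  47]
 [109  92  58  63  82 106 108 108  73  59  59  59  58]
 [114  98  62  69  86 107 107 108  84  71  73  71  70]
 [113 100  58  64  79 106 107 109  93  69  70  72  74]]
[  0   4  26  19 359] [248.5404 222.6546]
[0.5126 0.1542 0.1218] [0.5113 0.1537 0.121 ] [0.5136 0.1552 0.121 ]
[333.4194 145.9757] [247.8671 224.9815]
```

```bash
python3 - <<'E'
from h import *
np.set_printoptions(precision=2,suppress=True)
S=capture('scene')
print('tip a1 proj',proj(S,np.array([.502,.1563,.1547])))
for th in (.2,.25,.3,.36):
    c,s=np.cos(th),np.sin(th);v=np.array([c*.074+s*.057,-s*.074+c*.057]);X=np.array([.419+.014+v[0],.1565,.064+v[1]]);print(th,X,proj(S,X))
g=S['frame'][140:170,325:352].max(2);print(g)
E
```

```text
tip a1 proj [331.24 136.33]
0.2 [0.52 0.16 0.11] [336.14 151.33]
0.25 [0.52 0.16 0.1 ] [336.76 152.68]
0.3 [0.52 0.16 0.1 ] [337.31 154.02]
0.36 [0.52 0.16 0.09] [337.87 155.59]
[[ 61  56  48  38  37  27  22  14  22  15  22  20  23  27  15  17  11  30
   54  67  68  63  69  80  91  92  95]
 [ 61  56  38  39  39  38  33  28  21  22  19  26  22  16  27  19  29  40
   60  66  64  66  76  91  93  92  93]
 [ 63  49  34  37  42  41  36  27  19  23  19  24  20  12  19  37  46  55
   60  67  68  79  86  91  92  95  99]
 [ 57  44  34  33  32  37  31  30  26  22  26  29  11  19  31  50  57  64
   67  67  77  89  94  95  91  97 116]
 [ 48  35  31  33  25  22  26  22  28  17  22  17  22  24  31  45  59  63
   70  80  88  94  92  94  94  99 121]
 [ 39  29  28  30  16  20  12  15  22  14  24  17  17  19  30  38  54  69
   80  88  91  91  93  90  96 110 123]
 [ 56  41  34  22  15   9  21  17  16  17  19  18  26  32  41  42  63  80
   89  94  91  89  94  97 109 121 130]
 [ 73  65  56  40  32  29  19  21  18  18  20  24  36  51  50  50  67  87
   94  95  91  94 109 119 122 127 129]
 [ 93  87  82  72 
[... 1768 characters left out ...]
  52  52  50  47  65]
 [ 63  67  76  84  86  85  81  78  74  68  65  56  52  53  53  54  51  52
   52  56  50  55  52  47  48  46  66]
 [ 71  77  82  85  85  82  77  73  67  63  57  51  52  53  52  53  56  53
   50  53  51  49  49  50  49  49  73]
 [ 76  81  85  84  82  77  75  69  62  58  52  55  56  55  53  51  54  55
   51  50  54  50  49  46  43  48  70]
 [ 80  84  81  82  78  75  67  64  61  51  52  58  62  54  54  51  52  52
   53  52  53  48  49  49  46  50  69]
 [ 82  83  81  76  74  72  66  57  52  52  56  63  61  55  52  48  54  52
   53  48  49  49  46  44  51  54  62]
 [ 87  84  81  77  71  69  58  54  53  54  65  70  67  56  57  49  51  50
   53  52  48  46  47  45  51  56  63]]
```

The tip's grey end shows at about (338,155), sitting on the black pad. It also appears about 4 px above its nominal projection, which accounts for the height mismatch. It is on the pad, so I'll keep pressing to the stop.

Request:
send_rows --plan '[[[0,0,0.0015],[0,0,0]],[[0,0,0.0015],[0,0,0]],[[0,0,0],[0,0,0]]]'

```text
time_s: 8.3
ee_pos: [0.5167, 0.1562, 0.0797]
ee_rot: [[1.0, 0.001, 0.0], [0.001, -1.0, 0.0], [0.0, -0.0, -1.0]]
wrist_force: [2.1, -0.1, 5.4]
finger_gap: 0.0002
grasp_force: 2.2
```

Request:
send_rows --plan '[[[0,0,0.0015],[0,0,0]],[[0,0,0.0015],[0,0,0]],[[0,0,0],[0,0,0]]]'

```text
time_s: 8.68
ee_pos: [0.5169, 0.1562, 0.0769]
ee_rot: [[1.0, 0.001, 0.001], [0.001, -1.0, 0.0], [0.001, -0.0, -1.0]]
wrist_force: [1.3, 0.5, 6.6]
finger_gap: -0.0
grasp_force: 2.5
```

```bash
python3 look.py pics/a4.png; python3 -c "
from station import *
s=get_state();print(s['wrist_force'],s['ft_torque'])"
```

```text
[0.51688804 0.15618069 0.076909  ] 8.775
[ 1.70873576 -0.27702484  5.40784239] [-0.04848889 -0.55604599 -0.01095677]
```

View pics/a4.png

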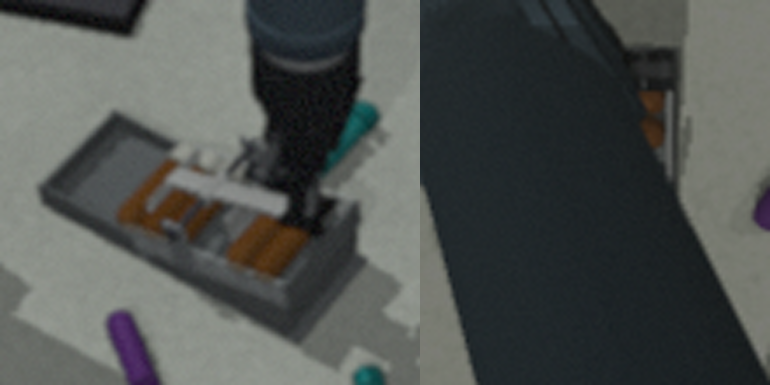

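The gate is open, the first tube is rolling into the tray, and tubes 4 and 5 are held back. I'll press 2 mm more and hold.

Request:
send_rows --plan '[[[0,0,0.001],[0,0,0]],[[0,0,0.001],[0,0,0]],[[0,0,0],[0,0,0]],[[0,0,0],[0,0,0]],[[0,0,0],[0,0,0]],[[0,0,0],[0,0,0]],[[0,0,0],[0,0,0]],[[0,0,0],[0,0,0]]]'

```text
time_s: 9.78
ee_pos: [0.5171, 0.1562, 0.075]
ee_rot: [[1.0, 0.001, 0.001], [0.001, -1.0, 0.0], [0.001, -0.0, -1.0]]
wrist_force: [2.3, -0.2, 5.5]
finger_gap: -0.0001
grasp_force: 2.6
```

Request:
send_rows --plan '[[[0,0,0.001],[0,0,0]],[[0,0,0.001],[0,0,0]],[[0,0,0],[0,0,0]],[[0,0,0],[0,0,0]],[[0,0,0],[0,0,0]],[[0,0,0],[0,0,0]],[[0,0,0],[0,0,0]],[[0,0,0],[0,0,0]]]'

```text
time_s: 10.78
ee_pos: [0.5172, 0.1562, 0.0731]
ee_rot: [[1.0, 0.001, 0.001], [0.001, -1.0, 0.0], [0.001, -0.0, -1.0]]
wrist_force: [2.3, -0.0, 5.8]
finger_gap: -0.0001
grasp_force: 2.7
```

```bash
python3 look.py pics/a5.png
```

```text
[0.51723848 0.15618971 0.07303841] 10.875
```

View pics/a5.png

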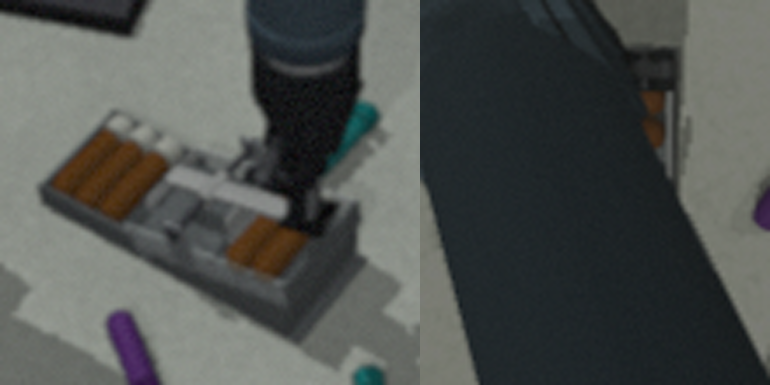

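All three tubes lie in the tray (scene crop 55–165, 125–215), and tubes 4 and 5 are still held back. I'll release along the arc and retreat upward.

Request:
send_rows --plan '[[[-0.001,0,-0.006],[0,0,0]],[[-0.002,0,-0.008],[0,0,0]],[[-0.003,0,-0.01],[0,0,0]],[[-0.003,0,-0.01],[0,0,0]],[[-0.003,0,-0.01],[0,0,0]],[[-0.003,0,-0.015],[0,0,0]],[[0,0,-0.03],[0,0,0]],[[0,0,-0.04],[0,0,0]]]'

```text
time_s: 11.88
ee_pos: [0.501, 0.1559, 0.2028]
ee_rot: [[1.0, 0.001, -0.001], [0.001, -1.0, -0.0], [-0.001, 0.0, -1.0]]
wrist_force: [1.0, -0.8, 0.8]
finger_gap: -0.0002
grasp_force: 0.0
```

Request:
send_rows --plan '[[[0,0,-0.05],[0,0,0]],[[0,0,-0.04],[0,0,0]],[[0,0.055,0],[0,0,0]],[[0,0.055,0],[0,0,0]],[[0,0.055,0],[0,0,0]],[[0,0.055,0],[0,0,0]],[[0,0.055,0],[0,0,0]],[[0,0.055,0],[0,0,0]]]'

```text
time_s: 12.88
ee_pos: [0.5016, -0.1757, 0.2927]
ee_rot: [[1.0, 0.001, 0.001], [0.001, -1.0, -0.0], [0.001, 0.0, -1.0]]
wrist_force: [0.3, 0.0, 0.2]
finger_gap: 0.0004
grasp_force: 0.0
```

Request:
send_rows --plan '[[[0,0.04,0],[0,0,0]],[[0,0.04,0],[0,0,0]],[[0,0,0],[0,0,0]],[[0,0,0],[0,0,0]],[[0,0,0],[0,0,0]],[[0,0,0],[0,0,0]],[[0,0,0],[0,0,0]],[[0,0,0],[0,0,0]]]'

```text
time_s: 13.88
ee_pos: [0.5018, -0.2536, 0.2917]
ee_rot: [[1.0, 0.001, -0.0], [0.001, -1.0, -0.0], [-0.0, 0.0, -1.0]]
wrist_force: [-1.5, -0.5, 0.0]
finger_gap: -0.0006
grasp_force: 0.0
```

```bash
python3 look.py pics/a6.png
```

```text
[ 0.50174208 -0.25378127  0.29167503] 13.975
```

View pics/a6.png

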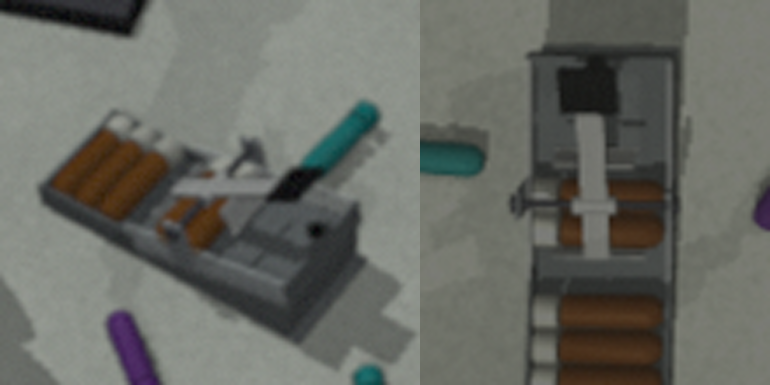

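The lever is back up, three tubes lie in the tray, and the last two have rolled down behind the shut gate. The job can be handed in.

```bash
python3 -c "
from station import *
print(finish_job())"
```

```text
the job is handed in; nothing more can be done
None
```

I handed the job in with three tubes in the larger dispenser's tray, its lever back up and the last two tubes behind the shut gate, as the last camera views showed; the hand-in gave back no verdict.

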